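# Set the portion dial of the bottle filler and pull its test stroke

### The job

Set the filler's control desk for the new bottles: turn the big dial clockwise until its white pointer points at the orange marker, and leave the marker where it is. Then, with the dial set and let go, pull the blue spring slide all the way to its near end and let go, so that it snaps back home by itself. Do not disturb the bottles and the carton standing around the desk.

Things in the scene. Friction and masses are not known exactly. Their poses are not given: they have to be found in the camera images.
- console: Filler control desk, fixed on the bench: steel housing 240 mm deep (x), 340 mm wide (y), with a sloping dark panel on top, 50 mm high at the front (own -x, robot side), 130 mm at the back: slope 0.32 rad (18 deg). Origin under the centre of its footprint; x to the back, y to its left, z up. It carries the dial and marker (left half) and the slide (right half).
- dial_grip (a point): On the dial's turning axis, inside its grip bar, 36 mm out from the panel. Dial: black disc 104 mm across, 10 mm thick; upright grey bar across it, 90 mm long, 18 mm wide, from 10 to 52 mm out. Turns with the dial: x along the bar to the white pointer, y across the bar, z out of the sloping panel along the axis. Nothing else within 80 mm of the axis is higher than 10 mm.
- dial_pointer (a point): Tip of the dial's white pointer, 58 mm from the turning axis, 8 mm out from the panel face, at the rim of the disc. White stripe also on the top of that half of the bar.
- mark_tip (a point): Inner tip of the orange marker, a tab 18 mm long, 9 mm wide, 10 mm high on the scale round the dial; the tip lies 58 mm from the dial's axis, 8 mm out from the panel, so that the pointer tip falls on it when the dial is set. It sits stiffly on its own ring; leave it alone.
- dial (a joint): Angle of the dial in rad: 0 at the scale's start (near left; the pointer then lies at +135 deg from the desk's x towards its y, in the panel's plane) to 4.71 at its end (near right), growing clockwise seen from above. Stiff (0.12 N m), no detents, stays where it is left.
- mark (a joint): Angle of the orange marker on the same scale, same zero and sense as the dial: the dial is set when both are equal.
- slide_grip (a point): Point inside the blue grip of the spring slide at the height to grip, 43 mm out from the panel face. The grip is a block 26 mm along the track, 20 mm across it, reaching from 18 to 61 mm out from the panel face, on a black foot 34 mm by 30 mm. Axes: x up the slope to the back, y across the track, z out of the panel. The track runs straight up and down the slope.
- slide (a joint): Travel of the slide in m: 0 at home (upper end), 0.070 at its stop at the near, lower end of the track. The spring pulls it back home with 4 N at the start and 9 N at the end.
- bottle_a_mid (a point): Middle (59 mm up) of a black dropper bottle with an orange label, 38 mm across, 118 mm high, 80 g, standing loose to the left of the desk. Bystander.
- bottle_b_mid (a point): Middle (59 mm up) of another such bottle, standing loose behind the desk. Bystander.
- carton_mid (a point): Middle (54 mm up) of a black folding box with an orange top, 50 x 50 x 108 mm, 110 g, standing loose to the right of the desk. Bystander.

How it is judged:
By the outcome, as a careful person would: the job done as asked, in the order asked, and still so for the second after the job is handed in, with the robot touching nothing.
It also fails if it takes over 67 s, if anything falls off the work surface, if the arm or the gripper's body presses on something with over 40 N, if the wrist force passes 120 N, or if a joint passes its speed limit or range.

### The arm

A 6-joint arm with a two-finger parallel gripper is mounted at the origin on the work surface. World frame = base frame: x ahead of the robot, y to its left, z up, the work surface at z = 0. Lengths are in mm, angles in rad, forces in N, time in s.
With the tool pointing down it reaches from about 325 to 850 mm from the base axis. Payload 4.4 kg.
Tool frame: the origin (TCP) lies at the very end of the fingers, on their centre line; the grasp point (between the pads) lies 19 mm behind it (manip.hold_point_z is the distance from the TCP to the grasp point, in mm); x points along the fingers, z is the direction in which the jaws open and shut, and the axes are right-handed (so a half turn about x gives the same grasp; the last joint's range is limited). The gripper opens to 94 mm and grips with 3 to 60 N. Pads are 16 mm wide; open, the fingers measure 119 mm over their backs; the gripper's body (75 mm by 177 mm) begins 78 mm behind the grasp point.
Start: joints at [-1.294, 0.207, 1.542, -0, 1.393, -0.15], TCP at [238.015, -523.427, 205.447] pointing down, gripper open.
Joint ranges: [-2.73, 2.73], [-0.86, 2.22], [0.23, 2.46], [-1.11, 4.25], [0.08, 2.63], [-2.82, 2.82]. Speed limits (rad/s): [2.79, 2.79, 3.14, 3.14, 3.14, 3.14].

### API

Orientations are given as a rotation vector (axis times angle).
In Python, from workcell import telemetry, capture, workorder, manip gives the robot as it stands.
- The arm moves only by the shell command python3 -m handwheel 'ROWS' [FORCE]. ROWS is JSON, one flat list of numbers, 5 for each row, row after row: the shift along the tool's x, y, z in cm, then the turn about the tool's x in rad, then the gripper command: -1 is fully open, 1 is shut, values between are in proportion. A call has 1 to 8 rows; each row shifts and turns the pose as measured when the row begins, along the tool's axes as they then stand; what a row does not reach is not made up. A row lasts 1/8 s, in which the tool goes at most 62.5 mm and 10.7 degrees, less where a joint would pass 70% of its speed; a pose out of reach is approached as far as the arm can. A call is refused whole if a number of a shift passes 6.25 or a number of a turn 0.188, either way. A call with a gripper value outside its range is refused whole. The fingers move at their own pace and stop on an object; FORCE is the grip in N (left out, the last holds). Time passes only in rows, so rows that do not move let the fingers close. It gives the time, the measured TCP pose, the force and the opening at its end, in the units of the state.
- telemetry.get_obs(): the state, without advancing time (a new reading comes with each control period).
- capture(name): name is "side" or "top"; returns a dict with "pixels" (400x640x3 uint8, red, green, blue), "K" (3x3 intrinsics, pixels), "rvec" (rotation vector, rad) and "tvec" (3), from world to camera coordinates, as OpenCV has them. Camera axes: x right, y down, z forward; pixel columns grow to the right and rows downward; lengths in mm; the calibration is good to about 2 mm. A picture is of the moment at which its call begins. There is no depth.
- workorder.finish_job(): hands the job in, once; it reports no verdict.
The state is a dict: "time": time; "joint_positions": joint angles; "joint_velocities": joint speeds; "joint_torque": joint torques, N m; "tcp_pos": TCP position; "tool_rot": TCP orientation; "ft_force": force on the tool from outside, world axes, zero at the start; "torque": the same for the moment, N m; "opening": finger opening in mm.
Only numpy, scipy, OpenCV 4.12 (cv2) and the standard library are available. Lean on these libraries where they do the work, as an engineer would, in place of code of your own. Each camera call takes 0.05 s, during which the arm holds its last target. There are 200 camera calls.

## Working session

There is one attempt and no reset: what is moved stays moved. The work goes in short steps, Python scripts to look and compute and a shell command to move; the robot and the scene stay as the last step left them, time stands still between calls to the robot, and variables do not carry over. Pictures are saved under pics/ and viewed, about 8 in all and at most 12, crops included, and the job is handed in when it is done.

```bash
mkdir -p pics; ls; python3 - <<'E'
from workcell import telemetry,capture,manip
import cv2
o=telemetry.get_obs()
for k in o: print(k,o[k])
print(manip.hold_point_z)
for n in("side","top"):
    c=capture(n); cv2.imwrite(f"pics/{n}0.png",c["pixels"][:,:,::-1]); print(n,c["K"],c["rvec"],c["tvec"])
E
```

```text
pics
time 0.0
joint_positions [-1.29448794e+00  2.07402906e-01  1.54290301e+00 -2.11603858e-06
  1.39350420e+00 -1.50492239e-01]
joint_velocities [-7.55365816e-04 -2.78078916e-04 -4.02168273e-05 -9.05495574e-05
  3.45915597e-03 -9.38690943e-04]
joint_torque [-2.19383205e-04 -3.70878267e+01 -2.81413972e+01  6.98905019e-02
  3.61268932e-02 -1.70332783e-04]
tcp_pos [ 237.80324685 -522.65676008  204.3246803 ]
tool_rot [ 0.89075179  1.38310344 -0.88834475]
ft_force [-0.88668248  0.24433108  0.02000575]
torque [-0.01489328  0.00020188 -0.02669269]
opening 93.7400022034895
18.8
side [[443.70899614   0.         323.40575813]
 [  0.         443.70899614 202.82976972]
 [  0.           0.           1.        ]] [ 2.41749157 -0.20244127  0.073774  ] [-619.95505526  176.66561871 1033.78908563]
top [[404.63956678   0.         324.49727706]
 [  0.         404.63956678 195.91702749]
 [  0.           0.           1.        ]] [ 2.14803018 -2.17848998  0.11093693] [ 56.6715383  605.04254518 892.76572617]
```

View pics/side0.png

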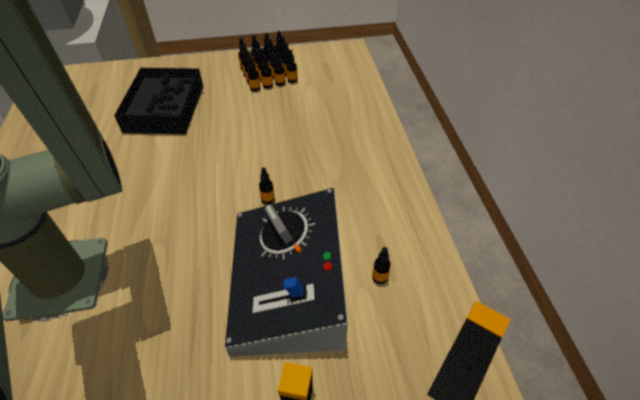

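View pics/top0.png

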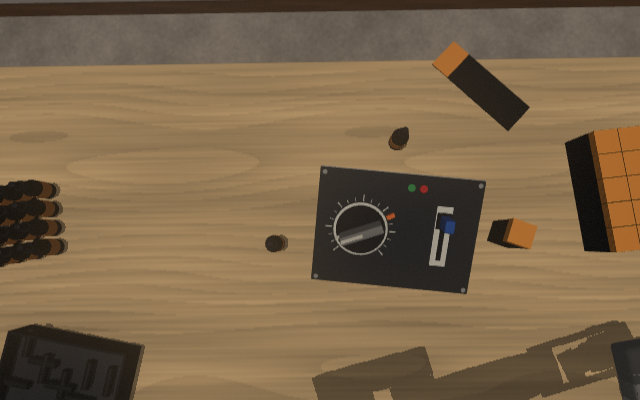

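The side view shows the desk at (290,270), with the dial at (285,230), the marker at (298,248) and the slide grip at (293,288). In the top view the desk corners are near (321,166), (486,181), (467,294) and (312,279). The dial is at (360,229), the marker at (391,216), the grip at (449,227), the bottles at (276,243) and (400,138), and the carton at (515,234). Next I'll take enlarged crops.

```bash
cat > h.py <<'E'
import numpy as np,cv2
from workcell import telemetry,capture
from scipy.spatial.transform import Rotation as R
def cam(n):
    c=capture(n); Rm=cv2.Rodrigues(np.array(c["rvec"],float))[0]; t=np.array(c["tvec"],float)
    return dict(im=c["pixels"],K=np.array(c["K"]),R=Rm,t=t,C=-Rm.T@t)
def ray(c,u,v):
    d=c["R"].T@np.linalg.inv(c["K"])@[u,v,1]; return c["C"],d/np.linalg.norm(d)
def plane(c,u,v,z):
    C,d=ray(c,u,v); return C+d*(z-C[2])/d[2]
def pl(c,u,v,p0,n):
    C,d=ray(c,u,v); return C+d*((p0-C)@n)/(d@n)
def tri(rs):
    A=sum(np.eye(3)-np.outer(d,d) for C,d in rs); b=sum((np.eye(3)-np.outer(d,d))@C for C,d in rs)
    return np.linalg.solve(A,b)
def proj(c,p):
    q=c["K"]@(c["R"]@p+c["t"]); return q[:2]/q[2]
E
python3 - <<'E'
from h import *
s=cam("side");t=cam("top")
print(s["C"],t["C"])
P=[plane(t,*q) for q in [(321,166,130),(486,181,130),(467,294,50),(312,279,50)]]
P=np.array(P);print(P.round(1)); print([np.linalg.norm(P[i]-P[i-1]).round(1) for i in range(4)])
a=cv2.resize(t["im"][155:305,300:500],None,fx=4,fy=4,interpolation=cv2.INTER_CUBIC)
cv2.imwrite("pics/tc.png",np.clip(a[:,:,::-1]*1.6,0,255))
a=cv2.resize(s["im"][180:330,220:400],None,fx=4,fy=4,interpolation=cv2.INTER_CUBIC)
cv2.imwrite("pics/sc.png",np.clip(a[:,:,::-1]*1.3,0,255))
E
```

```text
[ 522.18030701 -641.58310168  894.4125086 ] [506.02159239  43.77993886 953.07095829]
[[ 657.4   54.   130. ]
 [ 621.2 -283.6  130. ]
 [ 384.1 -260.    50. ]
 [ 420.8   78.    50. ]]
[np.float64(250.9), np.float64(339.6), np.float64(251.4), np.float64(340.0)][ WARN:0@1.995] global loadsave.cpp:1063 imwrite_ Unsupported depth image for selected encoder is fallbacked to CV_8U.
```

View pics/tc.png

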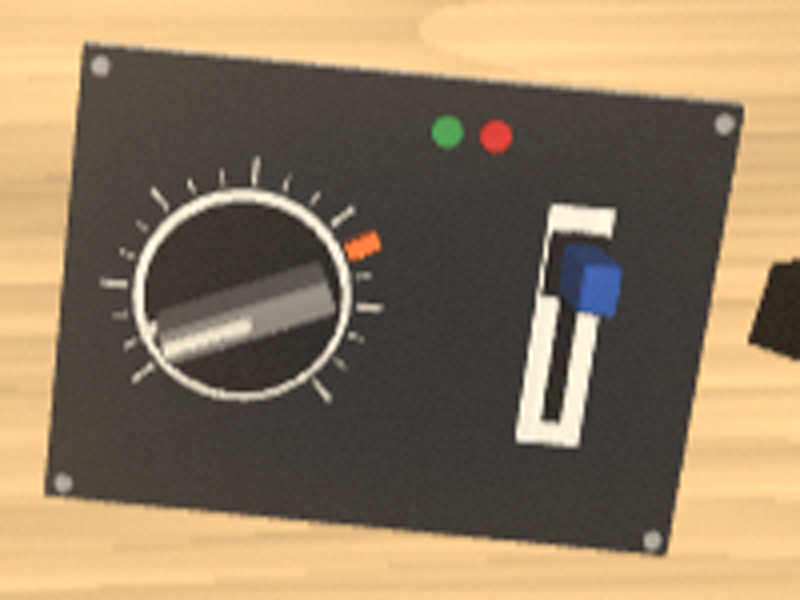

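View pics/sc.png

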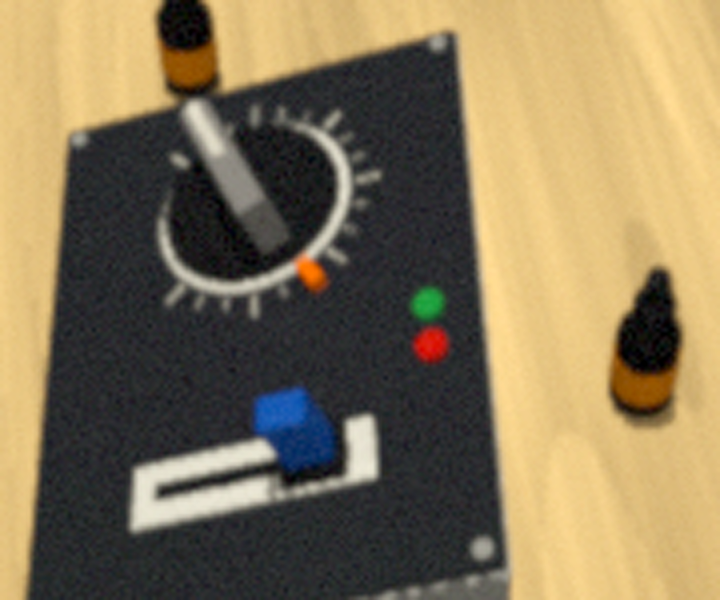

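The crops agree with the desk size (about 340 × 251 mm). The pointer's white half is at near left (crop 165,350), the marker is at crop (362,245), and the slide is at its upper end. Next I'll compute the geometry.

```bash
cat >> h.py <<'E'
s_=np.arctan2(80,240)
yaw=-0.107; O=np.array([520.9,-102.9,90.])
ex0=np.array([np.cos(yaw),np.sin(yaw),0]); ey=np.array([-np.sin(yaw),np.cos(yaw),0]); ez0=np.array([0,0,1.])
ex=ex0*np.cos(.32)+ez0*np.sin(.32); en=np.cross(ex,ey)
def pan(c,u,v,h):  # panel coords (x,y) of pixel at h out
    p=pl(c,u,v,O+h*en,en)-O; return np.array([p@ex,p@ey])
def W(x,y,h): return O+x*ex+y*ey+h*en
E
python3 - <<'E'
from h import *
s=cam("side");t=cam("top")
T=lambda a,b:(300+(a+.5)/4-.5,155+(b+.5)/4-.5)
S=lambda a,b:(220+(a+.5)/4-.5,180+(b+.5)/4-.5)
x=t["im"]
# white ring in top: ellipse on mask -> panel
def ringfit(c,box,n):
    u0,v0,u1,v1=box; im=c["im"][v0:v1,u0:u1].astype(int); m=(im.min(2)>110)&(im.max(2)-im.min(2)<60)
    vs,us=np.nonzero(m); P=np.array([pan(c,u+u0,v+v0,2) for u,v in zip(us,vs)])
    c0=np.median(P,0) 
    c0=np.array([n[0],n[1]])
    for k in range(10):
        r=np.linalg.norm(P-c0,axis=1); q=P[(r>50)&(r<60)]
        A=np.c_[2*q,np.ones(len(q))]; sol=np.linalg.lstsq(A,(q**2).sum(1),rcond=None)[0]; c0=sol[:2]
    print("ring",c0,np.sqrt(sol[2]+c0@c0),len(q)); return c0
n=pan(t,*T(242,294),2);print(n)
c0=ringfit(t,(325,195,395,262),n)
ns=pan(s,*S(255,200),2); c1=ringfit(s,(250,200,320,262),c0)
ang=lambda p,c:np.arctan2(p[1]-c[1],p[0]-c[0])
D=lambda a:(np.radians(135)-a)%(2*np.pi)
for c,cc,nm in((t,c0,"t"),(s,c1,"s")):
    im=c["im"].astype(int); m=(im[:,:,0]>170)&(im[:,:,1]<130)&(im[:,:,2]<90)
    k,l,st,ce=cv2.connectedComponentsWithStats(m.astype(np.uint8))
    for i in range(1,k):
        p=pan(c,*ce[i],9); r=np.linalg.norm(p-cc)
        if 40<r<90: print(nm,"mark",p,r,D(ang(p,cc)),st[i,4])
    b=(im[:,:,2]>100)&(im[:,:,0]<70)&(im[:,:,1]<130)
    k,l,st,ce=cv2.connectedComponentsWithStats(b.astype(np.uint8)); i=1+st[1:,4].argmax()
    print(nm,"blue",ce[i],pan(c,*ce[i],45),st[i,4])
# top face of blue grip: crop centre
print("grip top t",pan(t,*T(600,288),61),"s",pan(s,*S(281,409),61))
# bar top end centres
for c,cc,e1,e2 in((t,c0,T(167,350),T(335,304)),(s,c1,S(192,105),S(266,214))):
    a,b=pan(c,*e1,52),pan(c,*e2,52); print("bar",a-cc,b-cc,np.linalg.norm(a-b),D(ang(a,b)))
for q in [(95,0,0)]:pass
o=telemetry.get_obs(); M=R.from_rotvec(o["tool_rot"]).as_matrix(); print(M.round(3))
E
```

```text
[ 1.16863048 76.66121462]
ring [ 0.27275849 76.65739186] 55.16276243839684 249
ring [ 3.23832052 83.75987769] 55.462972947069495 186
t blue [449.82758621 226.91954023] [ 33.49560103 -97.01500162] 87
s mark [37.28499803 25.28951575] 67.66061982020611 3.3996955449438597 19
s blue [289.83035714 282.34821429] [ 35.30904982 -82.68106026] 112
grip top t [ 38.31737852 -91.61094046] s [ 41.66248443 -92.02169334]
bar [-17.27529417  38.44928142] [ 14.82155222 -42.39851805] 86.98605765707714 0.4074777806439758
bar [-16.75141572  40.14910889] [ 27.71807053 -50.20282749] 100.70257004999537 0.3280254766592927
[[-0.     0.91   0.414]
 [ 0.001  0.414 -0.91 ]
 [-1.     0.    -0.001]]
```

```bash
cat >> h.py <<'E'
def go(p):
    o=telemetry.get_obs(); M=R.from_rotvec(o["tool_rot"]).as_matrix()
    z=M[:,2]; print("t",o["time"],"tcp",np.round(o["tcp_pos"],1),"zhead deg",np.degrees(np.arctan2(z[1],z[0])).round(1),"q",np.round(o["joint_positions"],2),"F",np.round(o["ft_force"],1),"op",round(o["opening"],1))
    print("delta tool cm",((M.T@(p-np.array(o["tcp_pos"])))/10).round(2))
E
python3 - <<'E'
from h import *
t=cam("top")
T=lambda a,b:(300+(a+.5)/4-.5,155+(b+.5)/4-.5)
p=pan(t,*T(362,245),9)-[.3,76.7]; print("mark t",p,np.linalg.norm(p),(np.radians(135)-np.arctan2(p[1],p[0])))
print("dial",W(.3,76.7,42),"panel z",W(.3,76.7,0)); print("slide",W(39.5,-92,43),W(-30.5,-92,43))
g=W(.3,76.7,42); g[2]=205; go(g)
E
```

```text
mark t [ 35.35750536 -58.72492407] 68.54757393322105 3.38503827063652
dial [516.23815409 -25.25809658 129.96225753] panel z [529.37439084 -26.66906275  90.09436997]
slide [ 534.90613369 -196.9335801   143.24250212] [ 468.83966453 -189.83736569  121.22284288]
t 0.35 tcp [ 238.  -523.2  205.2] zhead deg -65.5 q [-1.29  0.21  1.54  0.    1.39 -0.15] F [-0.9 -0.6 -0.7] op 94.1
delta tool cm [ 4.000e-02  4.594e+01 -3.381e+01]
```

```bash
python3 -m handwheel '[0,4.5,-3.3,0,-1, 0,4.5,-3.3,0,-1, 0,4.5,-3.3,0,-1, 0,4.5,-3.3,0,-1, 0,4.5,-3.3,0,-1, 0,4.5,-3.3,0,-1, 0,4.5,-3.3,0,-1, 0,4.5,-3.3,0,-1]'
python3 -m handwheel '[0,0,0,-0.18,-0.28, 0,0,0,-0.18,-0.28, 0,0,0,-0.18,-0.28, 0,0,0,-0.18,-0.28, 0,0,0,-0.18,-0.28, 0,0,0,-0.18,-0.28, 0,0,0,-0.18,-0.28, 0,0,0,-0.16,-0.28]' 30
python3 - <<'E'
from h import *
g=W(.3,76.7,42); g[2]=205; go(g)
E
```

```text
time: 1.35
tcp_pos: [462.6, -127.4, 206.1]
tool_rot: [0.896, 1.372, -0.896]
ft_force: [0.7, -1.0, -0.1]
opening: 93.7
time: 2.35
tcp_pos: [464.5, -121.7, 206.8]
tool_rot: [-0.254, 1.551, 0.247]
ft_force: [-1.4, -0.0, 0.7]
opening: 60.0
t 2.35 tcp [ 464.5 -121.7  206.8] zhead deg 18.3 q [-0.44 -0.    1.77 -0.    1.37 -0.76] F [-1.4 -0.   0.7] op 60.0
delta tool cm [0.18 7.53 7.94]
```

```bash
python3 -m handwheel '[0,2.6,2.7,0.03,-0.28, 0,2.6,2.7,0,-0.28, 0,2.6,2.7,0,-0.28, 0,0,0,0,-0.28]'
python3 - <<'E'
from h import *
g=W(.3,76.7,42); g[2]=205; go(g)
s=cam("side");t=cam("top")
a=np.hstack([cv2.resize(c["im"][y:y+130,x:x+130],(400,400),interpolation=cv2.INTER_CUBIC) for c,x,y in((t,300,160),(s,220,150))])
cv2.imwrite("pics/above.png",np.clip(a[:,:,::-1]*1.4,0,255).astype(np.uint8))
E
```

```text
time: 2.85
tcp_pos: [520.6, -21.6, 207.3]
tool_rot: [-0.23, 1.552, 0.221]
ft_force: [-0.7, -0.1, 0.2]
opening: 60.1
t 2.85 tcp [520.6 -21.6 207.3] zhead deg 16.5 q [-0.21  0.08  1.68 -0.    1.37 -0.49] F [-0.7 -0.1  0.2] op 60.1
delta tool cm [ 0.22 -0.23 -0.52]
```

View pics/above.png

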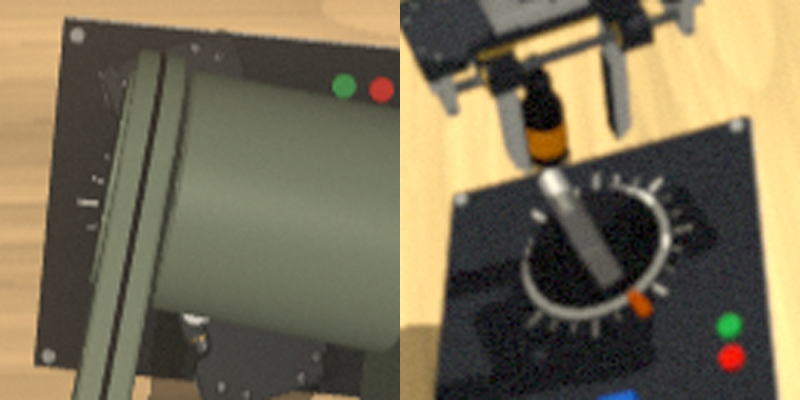

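The top view is blocked by the arm. In the side view the fingers hang above the dial with the bar (crop 580,230) between them. I'll correct by a few mm, go down and grip.

```bash
python3 -m handwheel '[0.2,-0.2,-0.5,0,-0.28, 3,0,0,0,-0.28, 3,0,0,0,-0.28, 2,0,0,0,-0.28, 0.6,0,0,0,-0.28, 0,0,0,0,-0.28]'
python3 - <<'E'
from h import *
g=W(.3,76.7,42); g[2]=118; go(g)
E
```

```text
time: 3.7
tcp_pos: [513.3, -34.1, 117.9]
tool_rot: [-0.223, 1.553, 0.21]
ft_force: [-0.8, 0.6, -0.3]
opening: 60.7
t 3.7 tcp [513.3 -34.1 117.9] zhead deg 15.8 q [-0.23  0.16  1.78 -0.01  1.18 -0.51] F [-0.8  0.6 -0.3] op 60.7
delta tool cm [-0.02  0.77  0.52]
```

```bash
python3 -m handwheel '[0,0.75,0.5,0,-0.28, 0,0,0,0,-0.28]'
python3 - <<'E'
from h import *
g=W(.3,76.7,42); g[2]=118; go(g)
E
```

```text
time: 3.95
tcp_pos: [517.5, -25.6, 119.7]
tool_rot: [-0.223, 1.55, 0.208]
ft_force: [0.5, 0.2, 0.5]
opening: 60.2
t 3.95 tcp [517.5 -25.6 119.7] zhead deg 15.8 q [-0.21  0.17  1.78 -0.01  1.18 -0.49] F [0.5 0.2 0.5] op 60.2
delta tool cm [ 0.17  0.07 -0.11]
```

Close the jaws on the bar.

```bash
python3 -m handwheel '[0,0,0,0,1, 0,0,0,0,1, 0,0,0,0,1, 0,0,0,0,1, 0,0,0,0,1, 0,0,0,0,1]' 30
python3 - <<'E'
from h import *
g=W(.3,76.7,42); g[2]=118; go(g)
E
```

```text
time: 4.7
tcp_pos: [518.4, -25.4, 121.0]
tool_rot: [-0.225, 1.547, 0.208]
ft_force: [-1.5, -0.6, -0.0]
opening: 23.2
t 4.7 tcp [518.4 -25.4 121. ] zhead deg 15.9 q [-0.21  0.17  1.78 -0.01  1.18 -0.49] F [-1.5 -0.6 -0. ] op 23.2
delta tool cm [ 0.29  0.08 -0.2 ]
```

```bash
python3 -m handwheel '[0.1,0,0,0.12,1, 0,0,0,0.15,1, 0,0,0,0.15,1, 0,0,0,0.15,1]'
python3 - <<'E'
from h import *
g=W(.3,76.7,42); g[2]=118; go(g)
E
```

```text
time: 5.2
tcp_pos: [517.8, -25.5, 121.2]
tool_rot: [0.237, 1.543, -0.248]
ft_force: [-2.8, -0.4, 2.4]
opening: 23.6
t 5.2 tcp [517.8 -25.5 121.2] zhead deg -17.7 q [-0.21  0.17  1.78 -0.01  1.19  0.1 ] F [-2.8 -0.4  2.4] op 23.6
delta tool cm [ 0.32 -0.02 -0.17]
```

```bash
python3 -m handwheel '[0.1,0,0,0.15,1, 0,0,0,0.15,1, 0,0,0,0.15,1, 0,0,0,0.15,1]'
python3 - <<'E'
from h import *
g=W(.3,76.7,42); g[2]=118; go(g)
s=cam("side")
cv2.imwrite("pics/turn.png",np.clip(cv2.resize(s["im"][150:300,220:370],(600,600),interpolation=cv2.INTER_CUBIC)[:,:,::-1]*1.4,0,255).astype(np.uint8))
E
```

```text
time: 5.7
tcp_pos: [516.4, -25.7, 121.7]
tool_rot: [0.719, 1.433, -0.726]
ft_force: [-1.7, 0.1, 1.4]
opening: 21.4
t 5.7 tcp [516.4 -25.7 121.7] zhead deg -53.2 q [-0.21  0.16  1.78 -0.01  1.19  0.72] F [-1.7  0.1  1.4] op 21.4
delta tool cm [ 0.37  0.01 -0.05]
```

View pics/turn.png

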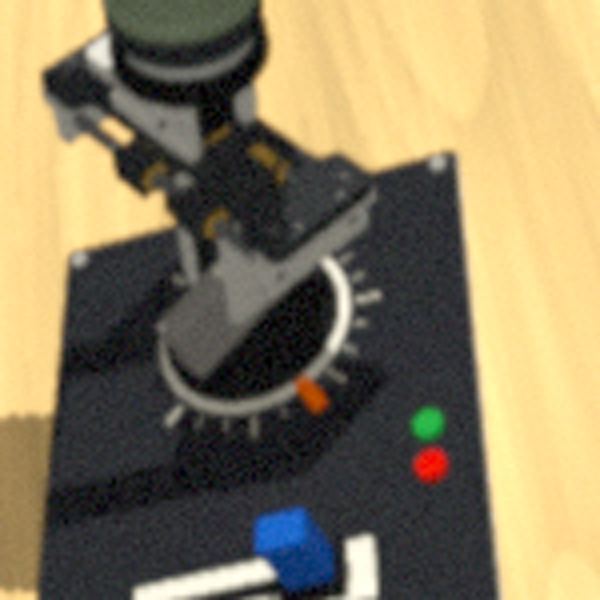

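The dial is following: the bar's tail end is now at crop (200,345) and the forces are small. I'll continue.

```bash
python3 -m handwheel '[0.1,0,0,0.15,1, 0.1,0,0,0.15,1, 0.1,0,0,0.15,1, 0.1,0,0,0.15,1, 0.1,0,0,0.15,1]'
python3 - <<'E'
from h import *
g=W(.3,76.7,42); g[2]=118; go(g)
E
```

```text
time: 6.38
tcp_pos: [515.5, -24.3, 121.2]
tool_rot: [1.296, 1.137, -1.296]
ft_force: [-2.8, -0.1, 4.3]
opening: 17.8
t 6.375 tcp [515.5 -24.3 121.2] zhead deg -97.0 q [-0.21  0.16  1.78 -0.01  1.19  1.48] F [-2.8 -0.1  4.3] op 17.8
delta tool cm [0.32 0.08 0.08]
```

```bash
python3 -m handwheel '[0.1,0,0,0.15,1, 0.1,0,0,0.15,1, 0.1,0,0,0.15,1, 0.1,0,0,0.15,1, 0.1,0,0,0.15,1, 0,0,0,0,1]'
python3 - <<'E'
from h import *
g=W(.3,76.7,42); g[2]=118; go(g)
E
```

```text
time: 7.12
tcp_pos: [516.4, -23.0, 121.4]
tool_rot: [1.826, 0.648, -1.811]
ft_force: [-1.1, -1.1, -2.1]
opening: 21.6
t 7.125 tcp [516.4 -23.  121.4] zhead deg -140.4 q [-0.21  0.16  1.78 -0.    1.19  2.24] F [-1.1 -1.1 -2.1] op 21.6
delta tool cm [0.34 0.16 0.16]
```

```bash
python3 -m handwheel '[0.1,0,0,0.1,1, 0.1,0,0,0.1,1, 0,0,0,0.02,1, 0,0,0,0,1]'
python3 - <<'E'
from h import *
g=W(.3,76.7,42); g[2]=118; go(g)
s=cam("side")
cv2.imwrite("pics/turn2.png",np.clip(cv2.resize(s["im"][180:270,240:330],(600,600),interpolation=cv2.INTER_CUBIC)[:,:,::-1]*1.4,0,255).astype(np.uint8))
E
```

```text
time: 7.62
tcp_pos: [516.9, -22.7, 121.5]
tool_rot: [1.962, 0.469, -1.943]
ft_force: [-2.3, -1.0, 1.4]
opening: 22.4
t 7.625 tcp [516.9 -22.7 121.5] zhead deg -152.6 q [-0.21  0.16  1.78 -0.    1.19  2.45] F [-2.3 -1.   1.4] op 22.4
delta tool cm [0.35 0.19 0.18]
```

View pics/turn2.png

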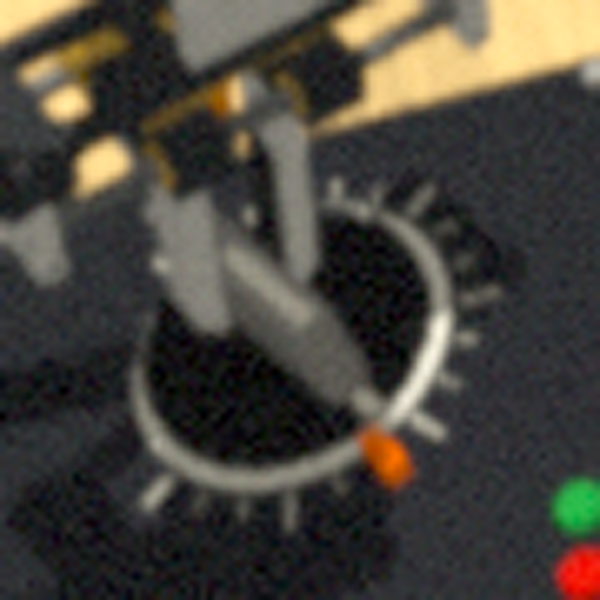

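The pointer tip (crop 378,408) lies just short of the orange marker (tip 370,435 to outer end 400,475). I'll work out the angle between them.

```bash
python3 - <<'E'
from h import *
s=cam("side")
S=lambda a,b:(240+(a+.5)/6.667-.5,180+(b+.5)/6.667-.5)
rs=[]
# ring centre in the side view: ellipse of its visible pixels -> panel coords, known radius 55.2
im=s["im"][180:270,240:330].astype(int)
P={k:pan(s,*S(*q),h) for k,q,h in(("ptr_tip",(382,413),8),("ptr_in",(355,392),8),("mk_mid",(387,458),9),("mk_in",(371,436),9),("mk_out",(403,480),9),("barA",(235,247),52),("barB",(310,320),52),
 ("r1",(150,440),2),("r2",(250,478),2),("r3",(440,330),2),("r4",(375,212),2),("r5",(140,380),2))}
q=np.array([P["r%d"%i] for i in range(1,6)])
sol=np.linalg.lstsq(np.c_[2*q,np.ones(5)],(q**2).sum(1),rcond=None)[0];c=sol[:2];print("c",c,np.sqrt(sol[2]+c@c))
for cc in (c,np.array([.3,76.7])):
  for k in P:
    d=P[k]-cc; print(k,d.round(1),np.linalg.norm(d).round(1),(np.radians(135)-np.arctan2(d[1],d[0])).round(3))
d=P["barB"]-P["barA"];print("bar",np.radians(135)-np.arctan2(d[1],d[0]))
E
```

```text
c [ 2.8465867  84.83403504] 56.15928153348652
ptr_tip [ 35.5 -45.6] 57.8 3.265
ptr_in [ 26.2 -34.3] 43.2 3.274
mk_mid [ 37.2 -64.6] 74.6 3.405
mk_in [ 31.9 -54.4] 63.1 3.397
mk_out [ 42.5 -74.7] 85.9 3.41
barA [1.7 2. ] 2.6 1.495
barB [ 28.1 -36.5] 46.0 3.271
r1 [-50.3 -28.1] 57.7 4.988
r2 [-13.6 -53.9] 55.6 4.173
r3 [ 54.7 -12.7] 56.1 2.585
r4 [32.6 46. ] 56.4 1.402
r5 [-55.   -1.5] 55.0 5.471
ptr_tip [ 38.1 -37.4] 53.4 3.133
ptr_in [ 28.8 -26.2] 38.9 3.095
mk_mid [ 39.8 -56.5] 69.1 3.314
mk_in [ 34.4 -46.3] 57.7 3.287
mk_out [ 45.  -66.6] 80.4 3.332
barA [ 4.2 10.1] 11.0 1.183
barB [ 30.6 -28.3] 41.7 3.103
r1 [-47.8 -20. ] 51.8 5.102
r2 [-11.  -45.8] 47.1 4.163
r3 [57.2 -4.6] 57.4 2.436
r4 [35.1 54.1] 64.5 1.361
r5 [-52.4   6.7] 52.9 -0.659
bar 3.3258598227185066
```

```bash
python3 -m handwheel '[0.1,0,0,0.06,1, 0.1,0,0,0.06,1, 0,0,0,0,1, 0,0,0,0,-0.28, 0,0,0,0,-0.28, 0,0,0,0,-0.28, 0,0,0,0,-0.28]'
python3 -m handwheel '[-4,0,0,0,-0.28, -4,0,0,0,-0.28, -2,0,0,0,-0.28, 0,0,4.5,0,-0.28, 0,0,4.5,0,-0.28, 0,0,4.5,0,-0.28, 0,0,4.5,0,-0.28]'
python3 - <<'E'
from h import *
go(W(.3,76.7,42))
s=cam("side");t=cam("top")
a=np.hstack([cv2.resize(c["im"][y:y+90,x:x+60],(400,600),interpolation=cv2.INTER_CUBIC) for c,x,y in((t,345,185),(s,265,185))])
cv2.imwrite("pics/rel.png",np.clip(a[:,:,::-1]*1.5,0,255).astype(np.uint8))
E
```

```text
time: 8.6
tcp_pos: [517.2, -22.9, 120.3]
tool_rot: [2.034, 0.36, -2.014]
ft_force: [1.0, -0.1, 0.3]
opening: 58.8
time: 9.48
tcp_pos: [345.6, -87.1, 221.8]
tool_rot: [2.03, 0.362, -2.011]
ft_force: [-1.0, -0.8, -0.2]
opening: 60.0
t 9.475 tcp [345.6 -87.1 221.8] zhead deg -159.2 q [-0.49 -0.32  2.01 -0.    1.44  2.29] F [-1.  -0.8 -0.2] op 60.0
delta tool cm [  9.32   0.19 -18.08]
```

View pics/rel.png

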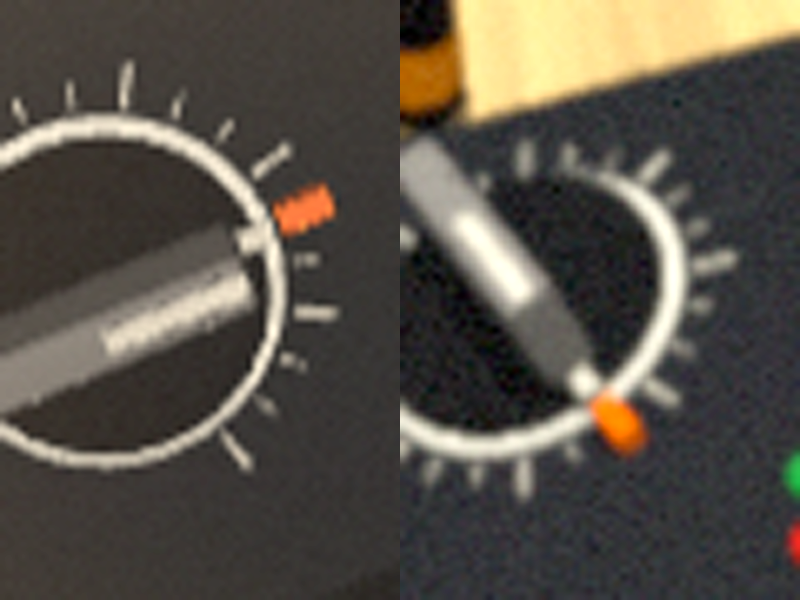

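The pointer (left crop 243–268, 241–229) now practically meets the marker (280–333, 220–200), and the side view agrees. I'll quantify this with masks.

```bash
cat > meas.py <<'E'
from h import *
def fit(q,w=None):
    sol=np.linalg.lstsq(np.c_[2*q,np.ones(len(q))],(q**2).sum(1),rcond=None)[0];return sol[:2],np.sqrt(sol[2]+sol[:2]@sol[:2])
for nm,c0 in(("top",[.3,76.7]),("side",[2.8,84])):
    c=cam(nm); c0=np.array(c0)
    vv,uu=np.mgrid[180:270,240:400] if nm=="side" else np.mgrid[185:270,320:405]
    px=c["im"][vv,uu].astype(float)
    def pts(h): return np.array([[pan(c,u,v,h) for u,v in zip(a,b)] for a,b in zip(uu,vv)])
    G=pts(2); lum=px.min(2); wh=(lum>85)&(px.max(2)-lum<50)
    for k in range(8):
        r=np.linalg.norm(G-c0,axis=2); q=G[wh&(r>52)&(r<59)]; c0,rr=fit(q)
    print(nm,"ring",c0.round(2),rr.round(1),len(q))
    A=lambda p:(np.radians(135)-np.arctan2(p[...,1],p[...,0]))
    G9=pts(9)-c0; org=np.clip(px[:,:,0]-px[:,:,2]-40,0,None); r=np.linalg.norm(G9,axis=2); a=A(G9)
    k=(r>54)&(r<86)&(a>3.0)&(a<3.8); p=(G9[k]*org[k][:,None]).sum(0)/org[k].sum(); print(" mark",p.round(1),np.linalg.norm(p).round(1),A(p).round(4))
    G8=pts(8)-c0; r=np.linalg.norm(G8,axis=2); a=A(G8)
    k=(r>45)&(r<51)&(abs(a-3.38)<.3)
    w=np.clip(lum-75,0,None)[k]; p=(G8[k]*w[:,None]).sum(0)/w.sum(); print(" ptr",p.round(1),np.linalg.norm(p).round(1),A(p).round(4))
    # stripe on the bar top: principal direction
    G52=pts(52)-c0; r=np.linalg.norm(G52,axis=2); a=A(G52)
    k=(lum>125)&(r<48)&(abs(a-3.38)<.9); q=G52[k]; u,s,v=np.linalg.svd(q-q.mean(0)); d=v[0]*np.sign(v[0]@q.mean(0)); print(" stripe",len(q),q.mean(0).round(1),A(d).round(4),A(q.mean(0)).round(4))
E
python3 meas.py
```

```text
top ring [-0.34 76.83] 55.4 387
 mark [ 35.5 -59.2] 69.0 3.3871
 ptr [ 23.8 -42.6] 48.8 3.4178
 stripe 52 [  9.3 -24. ] 3.8121 3.5582
side ring [ 3.13 84.57] 55.8 240
 mark [ 35.7 -62.5] 72.0 3.4078
 ptr [ 23.6 -41.8] 48.0 3.4121
 stripe 58 [ 11.5 -20.3] 3.4263 3.4096
```

```bash
python3 - <<'E'
from h import *
t=cam("top");s=cam("side")
f=lambda x0,y0:(lambda a,b:(x0+(a+.5)/6.667-.5,y0+(b+.5)/6.667-.5))
T=f(345,185);S=f(205,185)  # side crop is drawn 400 px to the right
def A(c,g,p,q,h):
    d=pan(c,*g(*q),h)-pan(c,*g(*p),h); return round(np.radians(135)-np.arctan2(d[1],d[0]),3)
print("T stripe",A(t,T,(107,343),(247,289),52),"low edge",A(t,T,(0,415),(255,305),52),"ridge",A(t,T,(0,357),(240,270),52),"foot",A(t,T,(0,318),(225,226),10))
print("S stripe",A(s,S,(463,222),(518,300),52),"mark axis T",A(t,T,(278,222),(332,200),9),"S",A(s,S,(602,402),(637,447),9))
# mark / pointer with axis taken from bar-independent centre (0,77.5)
for c,g,m,p in((t,T,(306,210),(256,234)),(s,S,(620,425),(585,378))):
    M=pan(c,*g(*m),9);P=pan(c,*g(*p),8);print(M,P,np.radians(135)-np.arctan2(*(M-P)[::-1]), np.linalg.norm(M-P))
E
```

```text
T stripe 3.444 low edge 3.402 ridge 3.466 foot 3.426
S stripe 3.455 mark axis T 3.427 S 3.422
[35.30229912 17.20650921] [25.82744127 31.64475685] 3.346246187252924 17.269508567481974
[39.94090872 20.09352691] [27.78240906 42.99664446] 3.438955940869797 25.930327951789856
```

The pointer and marker agree to about 0.01–0.03 rad (mark about 3.39–3.42, pointer about 3.41–3.44), so the dial is set. Next is the slide, starting with turning the jaws across the track.

```bash
python3 -m handwheel '[0,0,0,-0.18,-0.15, 0,0,0,-0.18,-0.15, 0,0,0,-0.18,-0.15, 0,0,0,-0.18,-0.15, 0,0,0,-0.18,-0.15, 0,0,0,-0.16,-0.15, 0,0,0,0,-0.15]' 40
python3 - <<'E'
from h import *
g=W(38.5,-92,43);print(g);g[2]=215; go(g)
E
```

```text
time: 10.65
tcp_pos: [355.1, -84.3, 222.2]
tool_rot: [1.289, 1.149, -1.279]
ft_force: [-0.2, 0.7, 0.4]
opening: 53.9
[ 533.96232699 -196.83220561  142.92793556]
t 10.65 tcp [355.1 -84.3 222.2] zhead deg -96.0 q [-0.47 -0.3   1.99  0.    1.44  1.2 ] F [-0.2  0.7  0.4] op 53.9
delta tool cm [ 0.93 18.95  9.32]
```

```bash
python3 -m handwheel '[0,4,2,0,-0.15, 0,4,2,0,-0.15, 0,4,2,0,-0.15, 0,4,2,0,-0.15, 0,2.5,1.2,0,-0.15, 0,0,0,0,-0.15]'
python3 - <<'E'
from h import *
g=W(38.5,-92,43);g[2]=175; go(g)
E
```

```text
time: 11.4
tcp_pos: [538.7, -196.7, 221.6]
tool_rot: [1.297, 1.145, -1.287]
ft_force: [-0.1, 0.1, 0.2]
opening: 54.4
t 11.4 tcp [ 538.7 -196.7  221.6] zhead deg -96.6 q [-0.5   0.18  1.53  0.    1.41  1.18] F [-0.1  0.1  0.2] op 54.4
delta tool cm [ 4.66 -0.51  0.06]
```

```bash
python3 -m handwheel '[2.3,-0.4,0.05,0,-0.15, 2.2,0,0,0,-0.15, 0,0,0,0,-0.15]'
python3 - <<'E'
from h import *
g=W(38.5,-92,43);g[2]=128; go(g)
s=cam("side")
cv2.imwrite("pics/sl.png",np.clip(cv2.resize(s["im"][200:340,220:360],(560,560),interpolation=cv2.INTER_CUBIC)[:,:,::-1]*1.4,0,255).astype(np.uint8))
E
```

```text
time: 11.78
tcp_pos: [534.0, -194.3, 174.9]
tool_rot: [1.299, 1.147, -1.291]
ft_force: [0.3, -0.9, -0.1]
opening: 54.0
t 11.775 tcp [ 534.  -194.3  174.9] zhead deg -96.8 q [-0.5   0.21  1.6   0.    1.32  1.18] F [ 0.3 -0.9 -0.1] op 54.0
delta tool cm [4.69 0.   0.26]
```

View pics/sl.png

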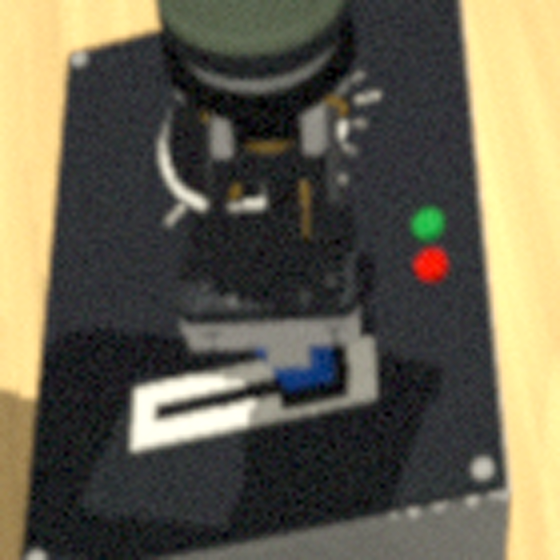

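The near finger hangs in front of the blue block (310,360), in line with it. I'll go down and grip.

```bash
python3 -m handwheel '[2.3,0,0.2,0,-0.15, 2.2,0,0,0,-0.15, 0.2,0,0,0,-0.15, 0,0,0,0,-0.15]'
python3 - <<'E'
from h import *
g=W(38.5,-92,43);g[2]=128; go(g)
E
```

```text
time: 12.32
tcp_pos: [538.1, -197.1, 134.8]
tool_rot: [1.301, 1.134, -1.285]
ft_force: [-0.2, -0.4, 0.2]
opening: 54.2
t 12.325 tcp [ 538.1 -197.1  134.8] zhead deg -96.8 q [-0.5   0.26  1.63  0.    1.23  1.18] F [-0.2 -0.4  0.2] op 54.2
delta tool cm [ 0.67 -0.42  0.02]
```

```bash
python3 -m handwheel '[0.6,-0.4,0,0,-0.15, 0,0,0,0,1, 0,0,0,0,1, 0,0,0,0,1, 0,0,0,0,1]' 45
python3 - <<'E'
from h import *
go(W(38.5,-92,43)-[0,0,15])
E
```

```text
time: 12.95
tcp_pos: [535.6, -197.5, 131.6]
tool_rot: [1.302, 1.129, -1.282]
ft_force: [-0.4, -0.5, -0.7]
opening: 19.7
t 12.95 tcp [ 535.6 -197.5  131.6] zhead deg -96.8 q [-0.51  0.25  1.65  0.    1.22  1.18] F [-0.4 -0.5 -0.7] op 19.7
delta tool cm [ 0.36 -0.18 -0.05]
```

```bash
python3 -m handwheel '[0.45,-1.3,0,0,1, 0.45,-1.3,0,0,1, 0.45,-1.3,0,0,1, 0.45,-1.3,0,0,1]'
python3 - <<'E'
from h import *
go(W(-31.5,-92,43)-[0,0,15])
E
```

```text
time: 13.45
tcp_pos: [498.4, -193.5, 119.1]
tool_rot: [1.314, 1.101, -1.257]
ft_force: [8.7, 0.1, 1.9]
opening: 19.8
t 13.45 tcp [ 498.4 -193.5  119.1] zhead deg -96.8 q [-0.54  0.17  1.78  0.02  1.14  1.14] F [8.7 0.1 1.9] op 19.8
delta tool cm [ 1.14 -3.15 -0.02]
```

```bash
python3 -m handwheel '[0.45,-1.3,0,0,1, 0.45,-1.3,0,0,1, 0.4,-1.2,0,0,1]'
python3 - <<'E'
from h import *
go(W(-31.5,-92,43)-[0,0,15])
E
```

```text
time: 13.82
tcp_pos: [474.8, -190.9, 111.2]
tool_rot: [1.327, 1.073, -1.234]
ft_force: [9.7, 1.6, 2.1]
opening: 20.1
t 13.825 tcp [ 474.8 -190.9  111.2] zhead deg -96.8 q [-0.57  0.11  1.86  0.04  1.08  1.1 ] F [9.7 1.6 2.1] op 20.1
delta tool cm [ 0.46 -0.75 -0.04]
```

```bash
python3 -m handwheel '[0.4,-0.8,0,0,1, 0.4,-0.8,0,0,1, 0.3,-0.8,0,0,1]'
python3 - <<'E'
from h import *
go(W(-31.5,-92,43)-[0,0,15])
print(R.from_rotvec(telemetry.get_obs()["tool_rot"]).as_matrix().round(3))
E
```

```text
time: 14.2
tcp_pos: [469.1, -190.4, 109.3]
tool_rot: [1.343, 1.039, -1.206]
ft_force: [18.8, 2.9, -2.3]
opening: 19.9
t 14.2 tcp [ 469.1 -190.4  109.3] zhead deg -97.0 q [-0.59  0.08  1.91  0.06  1.03  1.07] F [18.8  2.9 -2.3] op 19.9
delta tool cm [ 0.32 -0.17 -0.05]
[[ 0.13   0.984 -0.121]
 [-0.026 -0.119 -0.993]
 [-0.991  0.132  0.01 ]]
```

```bash
python3 -m handwheel '[0.3,-0.8,0,0,1, 0.3,-0.8,0,0,1, 0,0,0,0,1]'
python3 - <<'E'
from h import *
go(W(-31.5,-92,43)-[0,0,15])
s=cam("side")
cv2.imwrite("pics/pull.png",np.clip(cv2.resize(s["im"][200:340,220:360],(560,560),interpolation=cv2.INTER_CUBIC)[:,:,::-1]*1.4,0,255).astype(np.uint8))
E
```

```text
time: 14.58
tcp_pos: [471.8, -190.6, 110.4]
tool_rot: [1.36, 1.003, -1.177]
ft_force: [11.4, -1.8, -12.2]
opening: 19.3
t 14.575 tcp [ 471.8 -190.6  110.4] zhead deg -97.1 q [-0.6   0.05  1.94  0.08  0.99  1.05] F [ 11.4  -1.8 -12.2] op 19.3
delta tool cm [ 0.37 -0.47 -0.04]
```

View pics/pull.png

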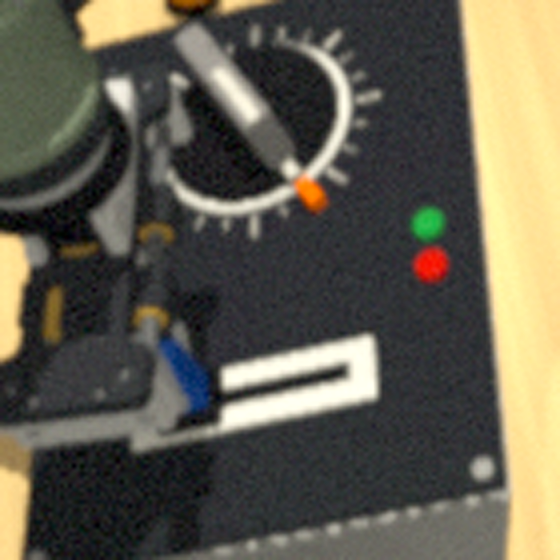

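The slide is at the near end of the track, with the foot's back edge at crop (215,400). The dial pointer still sits on the marker. I'll check the travel.

```bash
python3 - <<'E'
from h import *
s=cam("side")
h0=pan(s,220+345/4,180+455/4,18); h1=pan(s,220+216/4,200+396/4,18); print("foot corner",h0,h1,h0-h1)
print("slot ends",pan(s,220+157/4,200+410/4,1),pan(s,220+352/4,200+368/4,1))
o=telemetry.get_obs();M=R.from_rotvec(o["tool_rot"]).as_matrix();p=np.array(o["tcp_pos"])-18.8*M[:,0]-O
p0=np.array([535.6,-197.5,131.6+18.8])-O; print("grasp travel",(p-p0)@ex, p@en,p0@en)
E
```

```text
foot corner [ 58.76813253 -99.15420638] [ -9.3204278  -94.87388864] [68.08856033 -4.28031774]
slot ends [-49.4251036  -85.04098257] [ 56.75518157 -85.91204769]
grasp travel -70.44906967110269 50.33853017901501 49.55810307587884
```

```bash
python3 -m handwheel '[0.2,-1.2,0,0,1, 0.2,-1.2,0,0,1]'
python3 - <<'E'
from h import *
go(W(-31.5,-92,43))
o=telemetry.get_obs();M=R.from_rotvec(o["tool_rot"]).as_matrix();p=np.array(o["tcp_pos"])-18.8*M[:,0]-O
p0=np.array([535.6,-197.5,131.6+18.8])-O; print("grasp travel",(p-p0)@ex, p@en)
E
```

```text
time: 14.92
tcp_pos: [466.7, -190.2, 109.3]
tool_rot: [1.378, 0.966, -1.15]
ft_force: [31.4, 3.0, -11.5]
opening: 19.8
t 14.925 tcp [ 466.7 -190.2  109.3] zhead deg -97.5 q [-0.62  0.02  1.98  0.11  0.95  1.02] F [ 31.4   3.  -11.5] op 19.8
delta tool cm [-1.11  0.36 -0.05]
grasp travel -76.73534375414094 51.00637262968225
```

The pull reached 31 N against a 9 N spring, so the slide is firmly at its stop. Let go.

```bash
python3 -m handwheel '[0,0,0,0,-0.2, 0,0,0,0,-0.2, 0,0,0,0,-0.2, 0,0,0,0,-0.2, 0,0,0,0,-0.2]'
python3 -m handwheel '[-3,0,0,0,-0.2, -4,0,0,0,-0.2, -4,0,0,0,-0.2, -3,-2,0,0,-0.2, 0,-4,0,0,-0.2, 0,-4,0,0,-0.2, 0,0,0,0,-0.2]'
python3 meas.py; python3 - <<'E'
from h import *
go(W(-31.5,-92,43))
s=cam("side");t=cam("top")
for n,c in(("t",t),("s",s)):
    im=c["im"].astype(int); b=(im[:,:,2]>100)&(im[:,:,0]<70)&(im[:,:,1]<130)
    k,l,st,ce=cv2.connectedComponentsWithStats(b.astype(np.uint8)); i=1+st[1:,4].argmax(); print(n,ce[i],pan(c,*ce[i],45))
a=np.vstack([c["im"][y:y+270,x:x+360] for c,x,y in((t,240,100),(s,210,130))])
cv2.imwrite("pics/end.png",np.clip(cv2.resize(a[:,:,::-1],None,fx=1.1,fy=1.1)*1.3,0,255).astype(np.uint8))
E
```

```text
time: 15.55
tcp_pos: [465.9, -189.9, 109.0]
tool_rot: [1.377, 0.967, -1.15]
ft_force: [0.2, -0.3, -0.2]
opening: 56.3
time: 16.42
tcp_pos: [335.1, -171.8, 227.9]
tool_rot: [1.375, 0.968, -1.152]
ft_force: [-0.1, -0.5, 1.5]
opening: 56.2
top ring [-0.35 76.81] 55.4 384
 mark [ 35.5 -59.1] 69.0 3.3867
 ptr [ 23.8 -42.6] 48.8 3.4183
 stripe 51 [  9.1 -23.8] 3.8318 3.5637
side ring [ 3.16 84.6 ] 55.7 240
 mark [ 35.7 -62.6] 72.0 3.4085
 ptr [ 23.6 -41.8] 48.0 3.4135
 stripe 57 [ 11.5 -20.5] 3.4191 3.4147
t 16.525 tcp [ 337.  -172.6  229.1] zhead deg -97.4 q [-0.82 -0.44  2.09  0.13  1.32  0.85] F [ 0.5 -0.2 -0.5] op 56.5
delta tool cm [13.39 10.58 -0.12]
t [449.78888889 226.93333333] [ 33.45991992 -96.94335781]
s [289.95798319 282.37815126] [ 35.57347436 -82.81294792]
```

View pics/end.png

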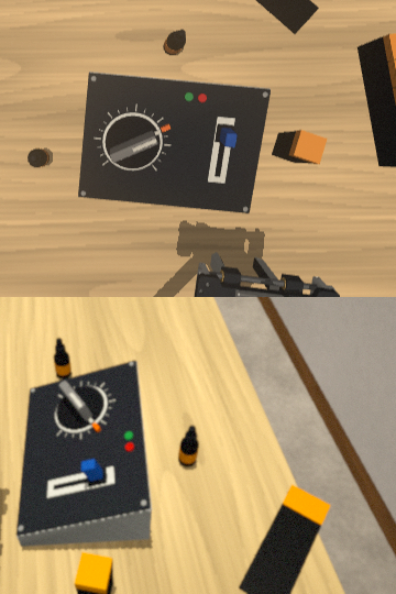

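The slide is back home: the blue blob is within 0.2 px of where it started in both views. The pointer is on the marker, and both bottles and the carton are still standing where they were.

```bash
python3 -c "
from workcell import workorder; print(workorder.finish_job())"
```

```text
the job is handed in; nothing more can be done
None
```

The dial is set to the orange marker and the spring slide has been pulled to its near end and released. I handed the job in at about 16.6 s of robot time.

- **Dial:** I gripped the bar, turned it about 3 rad clockwise and let go. The last check put the pointer at 3.42 rad against the marker at 3.39 from the top view, and at 3.41 against 3.41 from the side view. Bar-edge readings, taken by hand, came out slightly higher at 3.40–3.47. So it may be up to about 0.03 rad past the marker, and possibly more if the highest readings are right. I left it there. The marker did not move.
- **Slide:** I pulled it about 70 mm until the wrist force rose to 31 N, well above the spring's 9 N, so it was at its stop. After I opened the jaws, it snapped back to within 0.2 px of its starting position in both views.
- **Bystanders:** In the last picture both bottles and the carton stand where they were, and the gripper is clear of everything. I checked this by eye only.
- **Disagreements:**
  - The two cameras put the centre of the dial ring about 8 mm apart. I trusted the top view, and the grip on the bar fitted it.
  - The tool tilted by about 10° during the slide pull, with no visible effect.

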